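Prove the scroll saw dead before a blade change

ROBOT

A 6-joint arm with a two-finger parallel gripper is mounted at the origin on the work surface. World frame = base frame: x ahead of the robot, y to its left, z up, the work surface at z = 0. Lengths are in m, angles in degrees, forces in N, time in s.
With the tool pointing down it reaches from about 0.35 to 0.875 m from the base axis. Payload 4.2 kg.
Tool frame: the origin (TCP) lies on the centre line of the jaws, within the pads' length; the fingertips stand 22 mm ahead of it and the grasp point (between the pads) lies 3 mm ahead of it (r.tcp_to_tips is the distance from the TCP to the fingertips, in m); z points along the fingers, y is the line along which they close (so a half turn about z gives the same grasp; the last joint's range is limited). The gripper opens to 87 mm and grips with 3 to 60 N. Pads are 19 mm wide; open, the fingers measure 117 mm over their backs; the gripper's body (75 mm by 190 mm) begins 51 mm behind the grasp point.
Start: joints at [-58.121, 22.042, 0.453, 0, -68.411, -14.817], TCP at [0.183, -0.597, 0.211] pointing down, gripper open.
Joint ranges: [-179.83, 179.83], [-69.29, 118.12], [-61.27, 80.66], [-181.25, 117.63], [-171.15, -9.14], [-177.46, 177.46]. Speed limits (degrees/s): [159.86, 159.86, 180, 180, 180, 180].

INTERFACE

Orientations are given as a 3x3 rotation matrix whose columns are the frame's x, y, z axes.
In Python, from station import r gives the robot as it stands.
- The arm moves only by the tool apply_moves, never from a script. Its argument "plan" is a list of rows, each an object with "grip": the opening, from 0 (shut) to 1 (fully open); "offset": the shift along the tool's x, y, z in cm, a list of three; "spin": the turn about the tool's z in rad. A call has 1 to 5 rows; each row is the pose to reach, as a shift and turn from the pose commanded when the call began, along the tool's axes at that moment; what a row does not reach only later rows make up. A row lasts 1/10 s, in which the tool goes at most 50 mm and 8.59 degrees, less where a joint would pass 70% of its speed; a pose out of reach is approached as far as the arm can. A call with a gripper value outside its range is refused whole. The fingers move at their own pace and stop on an object; the grip force is fixed at half the most. Time passes only in rows, so rows that repeat a pose let the fingers close. It gives the time, the measured TCP pose, the force, the opening and the grip force at its end, in the units of the state.
- r.sense(): the state, without advancing time (a new reading comes with each control period).
- r.capture(name): name is "scene" or "top"; returns a dict with "img" (420x560x3 uint8, blue, green, red), "depth" (420x560 float32, m along the optical axis (not along the pixel's ray), 0 where there is no reading), "mtx" (3x3 intrinsics, pixels), "R" (3x3) and "t" (3): a world point X has camera coordinates R X + t. Camera axes: x right, y down, z forward; pixel columns grow to the right and rows downward; lengths in m; the calibration is good to about 2 mm. A picture is of the moment at which its call begins.
- r.finish_job(): hands the job in; it is judged then, once.
The state is a dict: "time_s": time; "joints": joint angles; "joint_velocities": joint speeds; "effort": joint torques, N m; "tcp_pos": TCP position; "ee_rot": TCP orientation; "wrist_force": force on the tool from outside, world axes, zero at the start; "moment": the same for the moment, N m; "gripper_width": opening from 0.0 (shut) to 1.0 (fully open); "gripper_force": force on a finger pad.
Only numpy, scipy, OpenCV 4.12 (cv2) and the standard library are available. Lean on these libraries where they do the work, as an engineer would, in place of code of your own. Each camera call takes 0.05 s, during which the arm holds its last target. There are 200 camera calls.

TASK

The scroll saw's blade is about to be changed, so make the saw safe and prove it dead: with the fingertips, press the mushroom-headed stop button on the saw's switch box right in so that it stays down, and only then try the round start button on that same box, pressing it right in and letting it spring back. Press gently and pick nothing up. Leave every other control, the drill's switch box and all the things lying about as they are, and finish with the hand clear.

Things in the scene. Friction and masses are not known exactly. Their poses are not given: they have to be found in the camera images.
- saw_box: the saw's switch box: the longer of two low grey boxes fixed to the bench, 120 (x) x 260 (y) x 70 mm high; origin: centre of its underside. On its lid, at x = +12 mm, stand four black controls in 44 mm steel collars 6 mm high: along y, speed knob at +87, round start button at +29, square blower button at -29, mushroom-headed stop at -87 mm
- saw_stop_top (a point): centre of the top of the mushroom-headed stop: a domed head 43 mm across, the tallest control, its top 37 mm above the lid (107 mm above the bench) when out; the point moves down with it
- saw_stop (a joint): how far the mushroom stop is pushed in, m: 0 out (the start), 0.008 fully in. It moves straight down against a steady friction of about 4 N and stays where it is left
- saw_start_top (a point): centre of the flat top of the round start button on the saw's box: 33 mm across, its top 19 mm above the lid (89 mm above the bench) when out; the point moves down with it
- saw_start (a joint): how far the saw's start button is pushed in, m: 0 out, 0.006 fully in. It moves straight down against a spring, 1.5 N at first and 4.5 N when fully in, and springs back when let go
- saw_blower (a joint): how far the square button (32 x 32 mm, top 19 mm above the lid) between start and stop is pushed in, m, 0 to 0.006; a spring button like start. Leave it alone
- saw_speed_pointer (a point): the pointer end, at the top, of the rotary speed knob (36 mm across, top 28 mm above the lid); it lies 18 mm off the knob's axis and goes round with the knob, which stays where it is turned. Leave it alone
- drill_box: the drill's switch box, the shorter grey box screwed to the bench, 120 (x) x 160 (y) x 70 mm high, with two buttons and no mushroom. Origin: centre of its underside. Leave it alone
- drill_start (a joint): how far the round button of the drill's box (same as the saw's start button, at x +12, y +32 mm) is pushed in, m, 0 to 0.006. Leave it alone
- drill_light (a joint): how far the square button of the drill's box (at x +12, y -32 mm) is pushed in, m, 0 to 0.006. Leave it alone
- pencil: flat wooden carpenter's pencil 12 x 180 x 7 mm lying on the lid of the saw's box, along its edge nearest the robot; origin under its middle. Leave it alone
- chuck_key: T-shaped steel chuck key, 75 x 75 x 12 mm, lying in front of the saw's box; origin on the bench. Leave it alone
- drill_block: wooden block 45 x 115 x 30 mm holding five drill bits upright, up to 108 mm high in all, standing behind the saw's box; origin: centre of its underside. Leave it alone
- puzzle_piece: plywood jigsaw-puzzle piece, 65 x 65 x 10 mm with two round knobs 20 mm across, lying in front of the drill's box; origin on the bench under its middle. Leave it alone
- glue_bottle: white glue bottle, 58 mm across, 150 mm high, standing behind the drill's box; origin: centre of its underside. Leave it alone
- screw_jar: glass jar with a steel lid, 66 mm across, 75 mm high, out on the left; origin: centre of its underside. Leave it alone
- tape_roll: cardboard-coloured roll of tape, 100 mm across, 24 mm high, lying out on the right; origin: centre of its underside. Leave it alone
- try_square: try square with a wooden stock 110 mm and a steel blade 150 mm, lying at the left beside the robot; origin under the stock's middle. Leave it alone

How it is judged:
By the outcome, as a careful person would: the job done as asked, in the order asked, and still so for the second after the job is handed in, with the robot touching nothing.
It also fails if it takes over 38 s, if anything falls off the work surface, if the arm or the gripper's body presses on something with over 40 N, if the wrist force passes 120 N, or if a joint passes its speed limit or range.

## Working session

There is one attempt and no reset: what is moved stays moved. The work goes in short steps, Python scripts to look and compute and a tool call to move; the robot and the scene stay as the last step left them, time stands still between calls to the robot, and variables do not carry over. Pictures are saved under pics/ and viewed, at most 10 in all, crops included, and the job is handed in when it is done.

Besides the shell and the picture viewer there is one more tool, called by a JSON object that holds its "api" and its "payload", one argument or row to a line. apply_moves: Moves the arm, as the interface text tells. Its arguments: {"type":"object","properties":{"plan":{"type":"array"}},"required":["plan"]}

```bash
mkdir -p pics; python3 - <<'E'
from station import r
import cv2,numpy as np,pickle
for n in("top","scene"):
    c=r.capture(n); cv2.imwrite(f"pics/{n}1.png",c["img"]); pickle.dump(c,open(f"{n}1.pkl","wb"))
s=r.sense(); print(s["time_s"],s["tcp_pos"],np.round(s["ee_rot"],3),s["gripper_width"],s["wrist_force"],r.tcp_to_tips)
E
```

```text
0.1 [ 0.18322437 -0.59697065  0.20989523] [[-0.956 -0.293 -0.001]
 [-0.293  0.956  0.002]
 [ 0.     0.002 -1.   ]] 0.997506657229359 [-0.8732582   0.63261477  0.22613837] 0.022
```

View pics/top1.png

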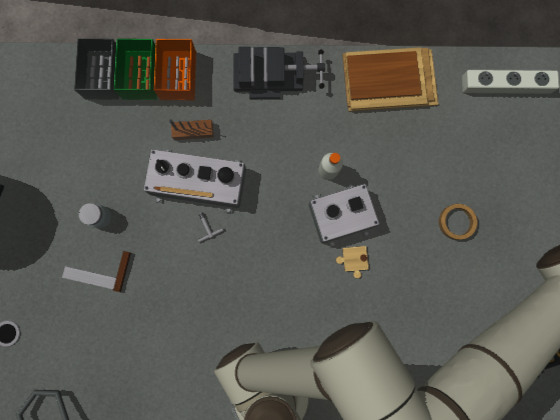

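View pics/scene1.png

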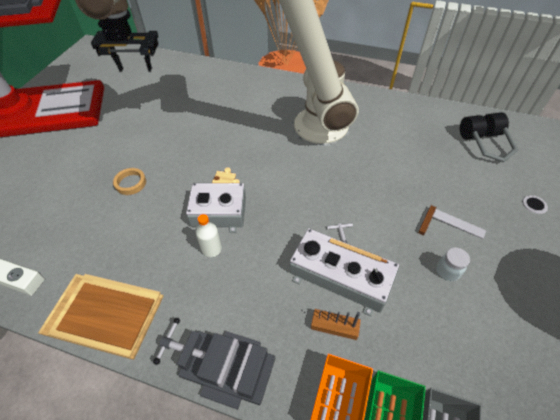

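The top view shows the saw box near (195,180). Left to right it has the knob at (162,167), start at (183,170), blower at (205,173) and the mushroom at (226,175). The scene view shows the same order reversed. I'll enlarge both and measure.

```bash
cat > h.py <<'E'
import numpy as np,pickle
def proj(c,X):
    p=c["mtx"]@(c["R"]@np.asarray(X,float)+c["t"]); return p[:2]/p[2]
def atz(c,uv,z):
    d=c["R"].T@np.linalg.solve(c["mtx"],[*uv,1]); o=-c["R"].T@c["t"]; return o+d*(z-o[2])/d[2]
def px(c,uv):
    u,v=map(int,uv); return c["R"].T@(np.linalg.solve(c["mtx"],[u,v,1])*c["depth"][v,u]-c["t"])
E
python3 - <<'E'
from h import *; import cv2
t=pickle.load(open("top1.pkl","rb")); s=pickle.load(open("scene1.pkl","rb"))
for uv in[(162,167),(183,170),(205,173),(226,175)]: print(uv,px(t,uv).round(4))
for uv in[(376,276),(354,267),(331,258),(312,247)]: print(uv,px(s,uv).round(4))
a=cv2.resize(t["img"][140:220,135:255],(800,533),interpolation=cv2.INTER_CUBIC)
b=cv2.resize(s["img"][220:310,280:400],(800,600),interpolation=cv2.INTER_CUBIC)
cv2.imwrite("pics/tc.png",a);cv2.imwrite("pics/sc.png",b)
E
```

```text
(162, 167) [0.6028 0.29   0.0974]
(183, 170) [0.5978 0.2367 0.0856]
(205, 173) [0.5894 0.1773 0.089 ]
(226, 175) [0.5821 0.1202 0.1007]
(376, 276) [0.6152 0.2958 0.0959]
(354, 267) [0.6054 0.2401 0.0922]
(331, 258) [0.5943 0.1794 0.0857]
(312, 247) [0.5904 0.1269 0.106 ]
```

View pics/tc.png

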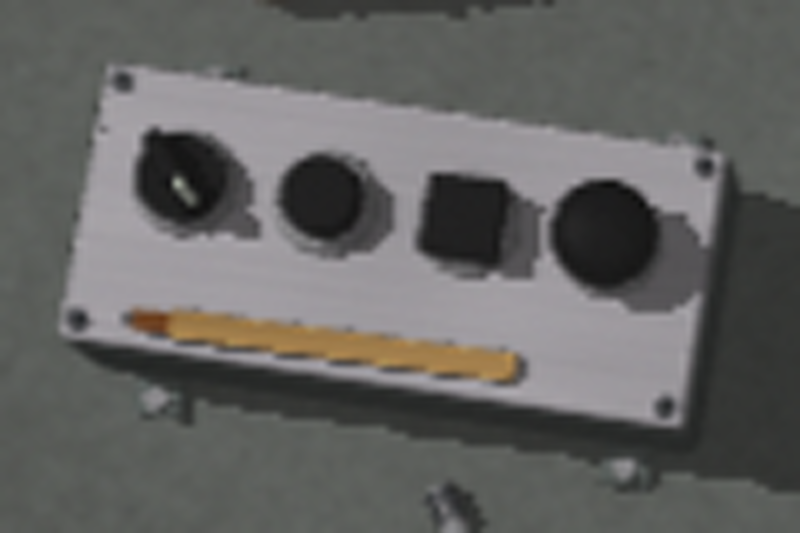

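View pics/sc.png

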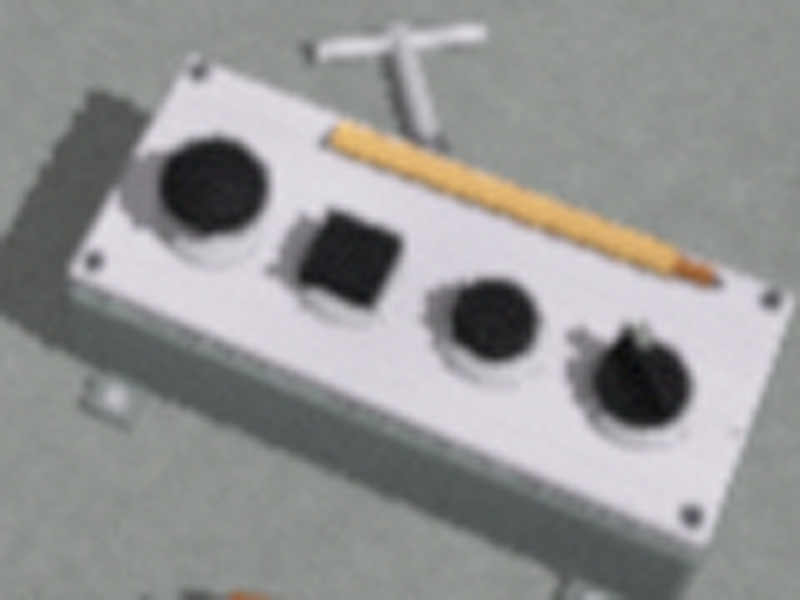

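The top crop shows lid corners at about (108,68), (722,150), (683,428) and (62,333). Start is centred at (321,195), the blower at (463,220) and the mushroom at (605,232). In the scene crop start is at (494,320), the blower at (352,259) and the mushroom at (214,187).

```bash
python3 - <<'E'
from h import *
from scipy.optimize import least_squares
t=pickle.load(open("top1.pkl","rb")); s=pickle.load(open("scene1.pkl","rb"))
T=lambda p:(np.array(p)+.5)*.15-.5+[135,140]
S=lambda p:(np.array(p)+.5)*.15-.5+[280,220]
loc=[(.06,.13,.07),(.06,-.13,.07),(-.06,-.13,.07),(-.06,.13,.07),(.012,.029,.089),(.012,-.029,.089),(.012,-.087,.097)]
tp=[(108,68),(722,150),(683,428),(62,333),(321,195),(463,220),(605,232)]
sp=[(700,545),(72,285),(200,57),(795,293),(494,320),(352,259),(214,187)]
def W(q,l):
    c,n=np.cos(q[2]),np.sin(q[2]); return np.array([q[0]+c*l[0]-n*l[1],q[1]+n*l[0]+c*l[1],l[2]])
def res(q,ks): return np.concatenate([proj(c,W(q,l))-f(p) for k,c,f,P in(("t",t,T,tp),("s",s,S,sp)) if k in ks for l,p in zip(loc,P)])
for ks in("t","s","ts"):
    q=least_squares(res,[.59,.2,0.1],args=(ks,)).x
    print(ks,q.round(4),np.degrees(q[2]).round(2),np.abs(res(q,ks)).max().round(2),"stop",W(q,(.012,-.087,.107)).round(4),"start",W(q,(.012,.029,.089)).round(4))
E
```

```text
t [ 0.5842  0.2104 -0.1346] -7.71 1.88 stop [0.5844 0.1226 0.107 ] start [0.6    0.2375 0.089 ]
s [ 0.5872  0.2136 -0.1379] -7.9 2.25 stop [0.5871 0.1257 0.107 ] start [0.6031 0.2406 0.089 ]
ts [ 0.5856  0.2121 -0.1368] -7.84 2.64 stop [0.5856 0.1243 0.107 ] start [0.6014 0.2392 0.089 ]
```

{"api": "apply_moves", "payload": {
  "plan": [
    {"grip": 0,"offset": [-3,2.9,0],"spin": 0},
    {"grip": 0,"offset": [-6,5.8,0],"spin": 0},
    {"grip": 0,"offset": [-9,8.7,0],"spin": 0},
    {"grip": 0,"offset": [-12,11.6,0],"spin": 0},
    {"grip": 0,"offset": [-15,14.3,0],"spin": 0}
  ]
}}

```text
time_s: 0.6
tcp_pos: [0.285, -0.415, 0.2105]
ee_rot: [[-0.956, -0.293, -0.0], [-0.293, 0.956, 0.001], [0.0, 0.001, -1.0]]
wrist_force: [0.3, 0.3, 0.0]
gripper_width: 0.629
gripper_force: 0.0
```

{"api": "apply_moves", "payload": {
  "plan": [
    {"grip": 0,"offset": [-3,2.9,0],"spin": 0},
    {"grip": 0,"offset": [-6,5.8,0],"spin": 0},
    {"grip": 0,"offset": [-9,8.7,0],"spin": 0},
    {"grip": 0,"offset": [-12,11.6,0],"spin": 0},
    {"grip": 0,"offset": [-15,14.3,0],"spin": 0}
  ]
}}

```text
time_s: 1.1
tcp_pos: [0.3864, -0.2342, 0.2107]
ee_rot: [[-0.956, -0.294, -0.0], [-0.294, 0.956, 0.0], [0.0, 0.0, -1.0]]
wrist_force: [1.2, -0.4, 0.1]
gripper_width: 0.171
gripper_force: 0.0
```

{"api": "apply_moves", "payload": {
  "plan": [
    {"grip": 0,"offset": [-3,2.9,0],"spin": 0},
    {"grip": 0,"offset": [-6,5.8,0],"spin": 0},
    {"grip": 0,"offset": [-9,8.7,0],"spin": 0},
    {"grip": 0,"offset": [-12,11.6,0],"spin": 0},
    {"grip": 0,"offset": [-15,14.3,0],"spin": 0}
  ]
}}

```text
time_s: 1.6
tcp_pos: [0.4879, -0.0535, 0.2107]
ee_rot: [[-0.956, -0.294, -0.0], [-0.294, 0.956, 0.0], [0.0, 0.0, -1.0]]
wrist_force: [0.8, -0.1, 0.5]
gripper_width: 0.006
gripper_force: 0.0
```

{"api": "apply_moves", "payload": {
  "plan": [
    {"grip": 0,"offset": [-3,2.9,0],"spin": 0},
    {"grip": 0,"offset": [-6,5.8,0],"spin": 0},
    {"grip": 0,"offset": [-9,8.7,0],"spin": 0},
    {"grip": 0,"offset": [-12,11.6,0],"spin": 0},
    {"grip": 0,"offset": [-14.6,14.2,0],"spin": 0}
  ]
}}

```text
time_s: 2.1
tcp_pos: [0.5861, 0.1251, 0.2102]
ee_rot: [[-0.956, -0.294, -0.001], [-0.294, 0.956, -0.0], [0.001, -0.0, -1.0]]
wrist_force: [0.3, -1.4, 0.3]
gripper_width: 0.005
gripper_force: 0.0
```

{"api": "apply_moves", "payload": {
  "plan": [
    {"grip": 0,"offset": [0,0,2.5],"spin": 0},
    {"grip": 0,"offset": [0,-0.1,5],"spin": 0},
    {"grip": 0,"offset": [0,-0.1,6.5],"spin": 0},
    {"grip": 0,"offset": [0,-0.1,7.2],"spin": 0},
    {"grip": 0,"offset": [0,-0.1,7.2],"spin": 0}
  ]
}}

```text
time_s: 2.6
tcp_pos: [0.5853, 0.122, 0.1377]
ee_rot: [[-0.956, -0.293, -0.002], [-0.293, 0.956, -0.001], [0.003, -0.0, -1.0]]
wrist_force: [-0.5, -0.9, 0.9]
gripper_width: 0.004
gripper_force: 0.0
```

```bash
python3 - <<'E'
from station import r
from h import *
import cv2
c=r.capture("scene"); cv2.imwrite("pics/s2.png",cv2.resize(c["img"][190:310,260:420],(800,600),interpolation=cv2.INTER_CUBIC))
q=r.sense();print(q["tcp_pos"],q["wrist_force"],(proj(c,q["tcp_pos"]-[0,0,.022])-[260,190])*5,(proj(c,[.5856,.1243,.107])-[260,190])*5)
E
```

```text
[0.58601418 0.12224275 0.13887083] [0.59826832 0.50247184 1.05113018] [254.73495849 264.07453614] [257.769176   275.04143326]
```

View pics/s2.png

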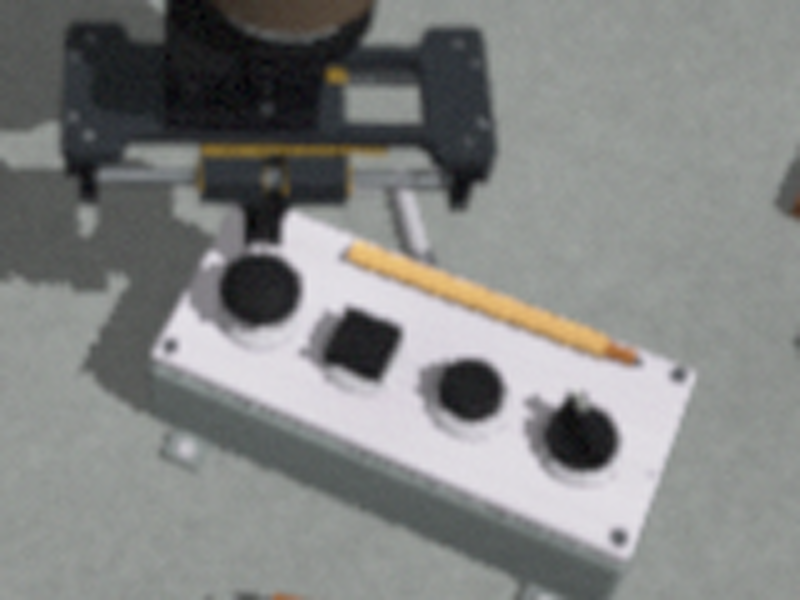

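The finger tip is visible at about (262,243) in the crop, directly in front of and above the head, which is centred at (260,288). That is a bit higher than I projected, so I'll check with depth and the top camera.

```bash
python3 - <<'E'
from station import r
from h import *
import cv2
c=r.capture("scene"); np.set_printoptions(suppress=True,linewidth=150)
for v in range(230,258,1): print(v,px(c,(312,v)).round(4),c["img"][v,312])
for u in range(305,321): print(u,px(c,(u,236)).round(4))
t=r.capture("top"); cv2.imwrite("pics/t2.png",cv2.resize(t["img"][130:230,155:288],(798,600),interpolation=cv2.INTER_CUBIC))
print(r.sense()["tcp_pos"])
E
```

```text
230 [0.6236 0.1289 0.228 ] [31 29 27]
231 [0.5971 0.124  0.1854] [35 34 33]
232 [0.5959 0.124  0.1795] [28 29 26]
233 [0.5934 0.1238 0.1718] [24 22 23]
234 [0.5965 0.1246 0.1722] [27 21 25]
235 [0.5955 0.1247 0.1665] [25 27 25]
236 [0.5953 0.1249 0.1621] [32 29 31]
237 [0.5949 0.1251 0.1572] [48 43 45]
238 [0.5974 0.1258 0.1568] [101  97  98]
239 [0.5959 0.1258 0.1502] [149 144 146]
240 [0.5448 0.1164 0.0674] [132 128 131]
241 [0.5703 0.1215 0.102 ] [53 55 54]
242 [0.577  0.123  0.1079] [33 34 30]
243 [0.5794 0.1237 0.107 ] [37 33 37]
244 [0.5824 0.1246 0.1071] [39 31 34]
245 [0.5858 0.1255 0.108 ] [39 33 37]
246 [0.5888 0.1263 0.1081] [38 36 34]
247 [0.5897 0.1268 0.105 ] [39 37 35]
248 [0.5928 0.1276 0.1052] [41 37 41]
249 [0.5969 0.1286 0.1072] [42 39 40]
250 [0.5991 0.1293 0.1062] [37 35 36]
251 [0.6011 0.13   0.1049] [41 40 39]
252 [0.6018 0.1304 0.1013] [39 36 36]
253 [0.6044 0.1311 0.1009] [40 41 39]
254 [0.607  0.1319 0.1005] [59 59 59]
255 [0.6075 0.1323 0.0966] [153 148 149]
256 [0.5982 0.1309 0.0762] [204 197 198]
257 [0.6013 0.1317 0.0766] [210 204 206]
305 [0.5408 0.0954 0.0712]
306 [0.5392 0.0978 0.0702]
307 [0.5398 0.1007 0.0724]
308 [0.5351 0.1024 0.0665]
309 [0.5999 0.1185 0.1656]
310 [0.5971 0.1204 0.1624]
311 [0.5968 0.1227 0.1632]
312 [0.5953 0.1249 0.1621]
313 [0.594  0.1271 0.1612]
314 [0.5952 0.1297 0.1642]
315 [0.5951 0.1321 0.1651]
316 [0.5944 0.1344 0.1653]
317 [0.5291 0.1259 0.069 ]
318 [0.5286 0.1285 0.0695]
319 [0.5275 0.131  0.0692]
320 [0.5299 0.1341 0.074 ]
[0.58662334 0.12247535 0.13994376]
```

View pics/t2.png

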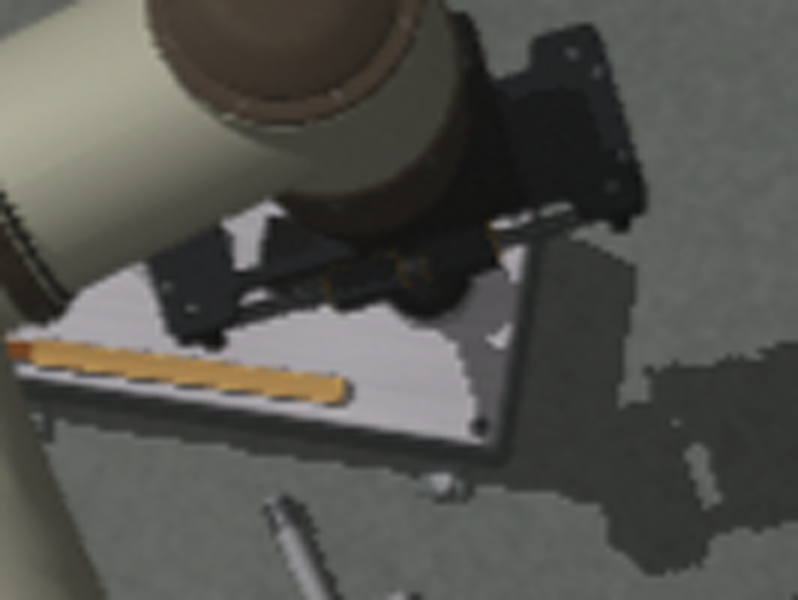

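```bash
python3 - <<'E'
from station import r
from h import *
s=pickle.load(open("scene1.pkl","rb"))
for u in (119,120,149,150):
    print(u,[px(s,(u,v)).round(3).tolist() for v in range(58,73)])
print(r.sense()["joints"],r.sense()["tcp_pos"],r.sense()["time_s"])
E
```

```text
119 [[0.191, -0.639, 0.261], [0.193, -0.638, 0.258], [0.194, -0.639, 0.255], [0.198, -0.637, 0.254], [0.201, -0.635, 0.253], [0.202, -0.636, 0.25], [0.206, -0.634, 0.249], [0.206, -0.636, 0.245], [0.205, -0.638, 0.241], [0.206, -0.638, 0.238], [0.211, -0.635, 0.238], [0.209, -0.639, 0.232], [0.212, -0.638, 0.231], [0.207, -0.644, 0.223], [-0.072, -0.914, -0.001]]
120 [[-0.167, -0.971, 0.0], [-0.158, -0.965, 0.001], [0.187, -0.642, 0.251], [0.193, -0.638, 0.251], [0.194, -0.638, 0.248], [0.197, -0.637, 0.247], [0.198, -0.637, 0.244], [0.203, -0.635, 0.243], [0.205, -0.634, 0.241], [0.207, -0.633, 0.239], [0.207, -0.635, 0.235], [0.207, -0.637, 0.232], [0.206, -0.639, 0.227], [0.21, -0.636, 0.226], [0.209, -0.639, 0.221]]
149 [[0.171, -0.538, 0.267], [0.172, -0.539, 0.264], [0.171, -0.54, 0.26], [0.174, -0.539, 0.258], [0.175, -0.539, 0.255], [0.174, -0.542, 0.251], [0.179, -0.539, 0.251], [0.177, -0.542, 0.246], [0.178, -0.542, 0.243], [0.178, -0.543, 0.239], [0.184, -0.539, 0.24], [0.182, -0.543, 0.234], [0.181, -0.545, 0.23], [0.177, -0.549, 0.223], [-0.11, -0.79, -0.001]]
150 [[0.161, -0.542, 0.261], [0.159, -0.545, 0.256], [0.162, -0.544, 0.254], [0.163, -0.544, 0.251], [0.168, -0.542, 0.251], [0.163, -0.547, 0.244], [0.167, -0.545, 0.242], [0.167, -0.546, 0.239], [0.169, -0.546, 0.237], [0.17, -0.546, 0.233], [0.175, -0.543, 0.233], [0.179, -0.541, 0.233], [0.177, -0.544, 0.227], [0.18, -0.542, 0.226], [0.182, -0.543, 0.223]]
[ 2.72683026e+01  2.28106783e+01 -9.14858535e+00  2.15396380e-02
 -5.79248539e+01 -1.00215321e+02] [0.58662334 0.12247535 0.13994376] 2.75
```

Vision puts the fingertips about 33 mm higher than the reported pose implies, both at the start and now. I'll rely on contact force and descend in small steps.

{"api": "apply_moves", "payload": {
  "plan": [
    {"grip": 0,"offset": [0,0.1,0.3],"spin": 0},
    {"grip": 0,"offset": [0,0.1,0.5],"spin": 0},
    {"grip": 0,"offset": [0,0.1,0.7],"spin": 0},
    {"grip": 0,"offset": [0,0.1,0.9],"spin": 0},
    {"grip": 0,"offset": [0,0.1,1.0],"spin": 0}
  ]
}}

```text
time_s: 3.25
tcp_pos: [0.5855, 0.1232, 0.1286]
ee_rot: [[-0.956, -0.293, -0.0], [-0.293, 0.956, -0.0], [0.0, -0.0, -1.0]]
wrist_force: [0.3, 0.7, -0.2]
gripper_width: 0.004
gripper_force: 0.0
```

{"api": "apply_moves", "payload": {
  "plan": [
    {"grip": 0,"offset": [0,0,0.1],"spin": 0},
    {"grip": 0,"offset": [0,0,0.2],"spin": 0},
    {"grip": 0,"offset": [0,0,0.3],"spin": 0},
    {"grip": 0,"offset": [0,0,0.3],"spin": 0}
  ]
}}

```text
time_s: 3.65
tcp_pos: [0.5855, 0.1232, 0.1257]
ee_rot: [[-0.956, -0.293, -0.0], [-0.293, 0.956, -0.0], [0.0, -0.0, -1.0]]
wrist_force: [0.7, 0.5, 0.0]
gripper_width: 0.005
gripper_force: 0.0
```

{"api": "apply_moves", "payload": {
  "plan": [
    {"grip": 0,"offset": [0,0,0.3],"spin": 0},
    {"grip": 0,"offset": [0,0,0.6],"spin": 0},
    {"grip": 0,"offset": [0,0,0.9],"spin": 0},
    {"grip": 0,"offset": [0,0,1.2],"spin": 0},
    {"grip": 0,"offset": [0,0,1.2],"spin": 0}
  ]
}}

```text
time_s: 4.15
tcp_pos: [0.5852, 0.1231, 0.1131]
ee_rot: [[-0.956, -0.293, -0.001], [-0.293, 0.956, -0.0], [0.001, -0.0, -1.0]]
wrist_force: [-0.6, -0.8, 0.9]
gripper_width: 0.003
gripper_force: 0.0
```

{"api": "apply_moves", "payload": {
  "plan": [
    {"grip": 0,"offset": [0,0,0.2],"spin": 0},
    {"grip": 0,"offset": [0,0,0.4],"spin": 0},
    {"grip": 0,"offset": [0,0,0.6],"spin": 0},
    {"grip": 0,"offset": [0,0,0.6],"spin": 0}
  ]
}}

```text
time_s: 4.55
tcp_pos: [0.5854, 0.1232, 0.1075]
ee_rot: [[-0.956, -0.293, -0.001], [-0.293, 0.956, -0.0], [0.001, -0.0, -1.0]]
wrist_force: [-0.7, 0.2, 0.5]
gripper_width: 0.006
gripper_force: 0.0
```

```bash
python3 - <<'E'
from station import r
from h import *
c=r.capture("scene")
for v in range(232,248,1): print(v,px(c,(312,v)).round(4),c["img"][v,312])
print(r.sense()["tcp_pos"],r.sense()["wrist_force"])
E
```

```text
232 [0.6191 0.1285 0.2136] [81 90 94]
233 [0.6203 0.129  0.2115] [78 87 87]
234 [0.6232 0.1297 0.2118] [60 71 75]
235 [0.6245 0.1302 0.2099] [46 57 61]
236 [0.6242 0.1304 0.2055] [37 47 50]
237 [0.623  0.1304 0.1996] [34 34 29]
238 [0.6226 0.1306 0.1951] [27 27 24]
239 [0.5961 0.1258 0.1505] [29 23 26]
240 [0.5962 0.1261 0.1463] [23 24 27]
241 [0.5957 0.1263 0.1413] [26 27 22]
242 [0.5938 0.1262 0.1339] [34 33 33]
243 [0.5947 0.1266 0.1309] [29 31 28]
244 [0.596  0.1271 0.1285] [30 30 32]
245 [0.5861 0.1255 0.1083] [33 33 34]
246 [0.5887 0.1263 0.1079] [37 34 32]
247 [0.589  0.1266 0.1038] [41 36 38]
[0.58555999 0.12321732 0.10768688] [ 0.33227397 -0.39622713 -0.32795857]
```

{"api": "apply_moves", "payload": {
  "plan": [
    {"grip": 0,"offset": [0,0,0.2],"spin": 0},
    {"grip": 0,"offset": [0,0,0.4],"spin": 0},
    {"grip": 0,"offset": [0,0,0.6],"spin": 0},
    {"grip": 0,"offset": [0,0,0.6],"spin": 0}
  ]
}}

```text
time_s: 5.0
tcp_pos: [0.5854, 0.1232, 0.1014]
ee_rot: [[-0.956, -0.293, -0.001], [-0.293, 0.956, -0.0], [0.001, -0.0, -1.0]]
wrist_force: [-0.1, 0.7, 0.2]
gripper_width: 0.009
gripper_force: 0.0
```

{"api": "apply_moves", "payload": {
  "plan": [
    {"grip": 0,"offset": [0,0,0.1],"spin": 0},
    {"grip": 0,"offset": [0,0,0.2],"spin": 0},
    {"grip": 0,"offset": [0,0,0.3],"spin": 0},
    {"grip": 0,"offset": [0,0,0.3],"spin": 0}
  ]
}}

```text
time_s: 5.4
tcp_pos: [0.5855, 0.1232, 0.0987]
ee_rot: [[-0.956, -0.293, -0.0], [-0.293, 0.956, -0.0], [0.0, -0.0, -1.0]]
wrist_force: [0.2, 0.9, 0.3]
gripper_width: 0.008
gripper_force: 0.0
```

{"api": "apply_moves", "payload": {
  "plan": [
    {"grip": 0,"offset": [0,0,0.1],"spin": 0},
    {"grip": 0,"offset": [0,0,0.2],"spin": 0},
    {"grip": 0,"offset": [0,0,0.3],"spin": 0},
    {"grip": 0,"offset": [0,0,0.3],"spin": 0}
  ]
}}

```text
time_s: 5.8
tcp_pos: [0.5856, 0.1233, 0.0958]
ee_rot: [[-0.956, -0.293, -0.0], [-0.293, 0.956, -0.0], [0.0, -0.0, -1.0]]
wrist_force: [0.1, 0.1, 0.8]
gripper_width: 0.005
gripper_force: 0.0
```

{"api": "apply_moves", "payload": {
  "plan": [
    {"grip": 0,"offset": [0,0,0.1],"spin": 0},
    {"grip": 0,"offset": [0,0,0.2],"spin": 0},
    {"grip": 0,"offset": [0,0,0.2],"spin": 0}
  ]
}}

```text
time_s: 6.1
tcp_pos: [0.5858, 0.1233, 0.0943]
ee_rot: [[-0.956, -0.294, 0.0], [-0.294, 0.956, 0.0], [-0.0, -0.0, -1.0]]
wrist_force: [-0.9, -0.2, 3.7]
gripper_width: 0.007
gripper_force: 1.8
```

{"api": "apply_moves", "payload": {
  "plan": [
    {"grip": 0,"offset": [0,0,0.1],"spin": 0},
    {"grip": 0,"offset": [0,0,0.2],"spin": 0},
    {"grip": 0,"offset": [0,0,0.2],"spin": 0}
  ]
}}

```text
time_s: 6.4
tcp_pos: [0.5857, 0.1233, 0.0918]
ee_rot: [[-0.956, -0.293, 0.0], [-0.293, 0.956, 0.0], [-0.0, -0.0, -1.0]]
wrist_force: [-0.9, 0.7, 3.8]
gripper_width: 0.006
gripper_force: 1.7
```

{"api": "apply_moves", "payload": {
  "plan": [
    {"grip": 0,"offset": [0,0,0.1],"spin": 0},
    {"grip": 0,"offset": [0,0,0.2],"spin": 0},
    {"grip": 0,"offset": [0,0,0.2],"spin": 0}
  ]
}}

```text
time_s: 6.7
tcp_pos: [0.5857, 0.1233, 0.0897]
ee_rot: [[-0.956, -0.293, 0.0], [-0.293, 0.956, 0.0], [-0.0, 0.0, -1.0]]
wrist_force: [0.2, -0.2, 3.4]
gripper_width: 0.01
gripper_force: 1.4
```

Contact came at TCP z≈0.095 with a steady 4 N, so the button is moving. I'll continue to the end stop.

{"api": "apply_moves", "payload": {
  "plan": [
    {"grip": 0,"offset": [0,0,0.1],"spin": 0},
    {"grip": 0,"offset": [0,0,0.2],"spin": 0},
    {"grip": 0,"offset": [0,0,0.2],"spin": 0}
  ]
}}

```text
time_s: 7.0
tcp_pos: [0.5857, 0.1233, 0.0877]
ee_rot: [[-0.956, -0.293, 0.0], [-0.293, 0.956, 0.0], [-0.0, 0.0, -1.0]]
wrist_force: [-0.5, 0.1, 2.6]
gripper_width: 0.005
gripper_force: 1.4
```

{"api": "apply_moves", "payload": {
  "plan": [
    {"grip": 0,"offset": [0,0,0.1],"spin": 0},
    {"grip": 0,"offset": [0,0,0.1],"spin": 0}
  ]
}}

```text
time_s: 7.2
tcp_pos: [0.5858, 0.1233, 0.0874]
ee_rot: [[-0.956, -0.294, 0.0], [-0.294, 0.956, -0.0], [-0.0, -0.0, -1.0]]
wrist_force: [-0.7, -0.8, 5.9]
gripper_width: 0.005
gripper_force: 3.0
```

{"api": "apply_moves", "payload": {
  "plan": [
    {"grip": 0,"offset": [0,0,0.05],"spin": 0},
    {"grip": 0,"offset": [0,0,0.1],"spin": 0},
    {"grip": 0,"offset": [0,0,0.1],"spin": 0}
  ]
}}

```text
time_s: 7.5
tcp_pos: [0.5858, 0.1233, 0.0873]
ee_rot: [[-0.956, -0.294, 0.001], [-0.294, 0.956, -0.0], [-0.001, -0.0, -1.0]]
wrist_force: [-2.4, -0.4, 9.8]
gripper_width: 0.004
gripper_force: 4.9
```

The stop has bottomed at 9.8 N with 7.5–8 mm of travel. I'll lift and shift to start.

{"api": "apply_moves", "payload": {
  "plan": [
    {"grip": 0,"offset": [0,0,-2],"spin": 0},
    {"grip": 0,"offset": [0,0,-4],"spin": 0},
    {"grip": 0,"offset": [-1.6,3.5,-4],"spin": 0},
    {"grip": 0,"offset": [-3.3,7.0,-4],"spin": 0},
    {"grip": 0,"offset": [-4.9,10.6,-4],"spin": 0}
  ]
}}

```text
time_s: 8.0
tcp_pos: [0.6012, 0.2399, 0.1252]
ee_rot: [[-0.956, -0.292, -0.001], [-0.292, 0.956, 0.0], [0.001, 0.0, -1.0]]
wrist_force: [0.4, -0.9, 0.3]
gripper_width: 0.005
gripper_force: 0.0
```

{"api": "apply_moves", "payload": {
  "plan": [
    {"grip": 0,"offset": [0,0,1],"spin": 0},
    {"grip": 0,"offset": [0,0,2],"spin": 0},
    {"grip": 0,"offset": [0,0,2.5],"spin": 0},
    {"grip": 0,"offset": [0,0,2.5],"spin": 0}
  ]
}}

```text
time_s: 8.4
tcp_pos: [0.6004, 0.2373, 0.0992]
ee_rot: [[-0.956, -0.292, -0.003], [-0.292, 0.956, -0.002], [0.003, -0.001, -1.0]]
wrist_force: [-0.0, 0.8, -0.1]
gripper_width: 0.006
gripper_force: 0.0
```

```bash
python3 - <<'E'
from station import r
from h import *
import cv2
c=r.capture("scene"); cv2.imwrite("pics/s3.png",cv2.resize(c["img"][190:310,260:420],(800,600),interpolation=cv2.INTER_CUBIC))
s=r.sense();print(s["tcp_pos"],s["wrist_force"],[px(c,(312,v)).round(4).tolist() for v in (243,244,245,246)])
E
```

```text
[0.60103195 0.23763033 0.10012666] [ 0.51579628 -0.14422344  0.33343131] [[0.5723, 0.1224, 0.0959], [0.5751, 0.1232, 0.0956], [0.5799, 0.1244, 0.0986], [0.5815, 0.125, 0.0965]]
```

View pics/s3.png

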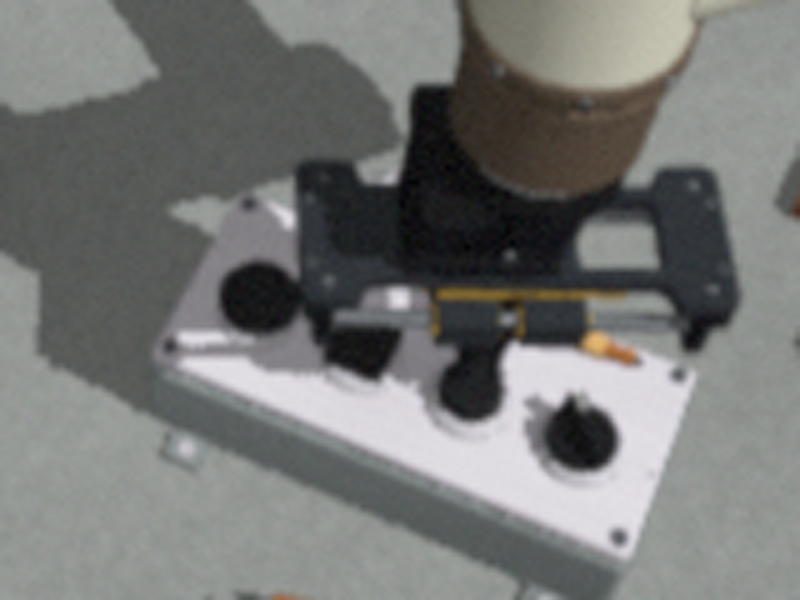

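The stop head now sits about 8 mm lower, at z≈0.098. The finger is just above start but looks slightly right of it, with the finger centred at (484,345) and the button at (470,393). I'll quantify that.

```bash
python3 - <<'E'
from station import r
from h import *
c=r.capture("scene")
for v in (258,260,261,262,263,266,268,270):
    print(v,[(u,*px(c,(u,v)).round(3).tolist()) for u in range(345,365) if c["img"][v,u].max()<80])
s=r.sense();p=s["tcp_pos"];print(p, proj(c,p+[.0095,0,.012]),proj(c,[.6015,.239,.089]))
E
```

```text
258 [(347, 0.648, 0.218, 0.193), (348, 0.648, 0.221, 0.194), (349, 0.646, 0.223, 0.192), (350, 0.646, 0.225, 0.193), (351, 0.645, 0.227, 0.192), (352, 0.643, 0.229, 0.19), (353, 0.642, 0.231, 0.189), (354, 0.642, 0.233, 0.191), (355, 0.643, 0.235, 0.193), (356, 0.643, 0.237, 0.194), (357, 0.641, 0.239, 0.192), (358, 0.64, 0.242, 0.192), (359, 0.64, 0.244, 0.193), (360, 0.61, 0.247, 0.146), (361, 0.61, 0.249, 0.148)]
260 [(352, 0.606, 0.231, 0.123), (353, 0.615, 0.233, 0.138), (354, 0.614, 0.235, 0.139), (355, 0.612, 0.237, 0.136), (356, 0.61, 0.24, 0.134), (357, 0.609, 0.242, 0.134), (358, 0.611, 0.244, 0.138), (359, 0.608, 0.247, 0.134)]
261 [(351, 0.577, 0.23, 0.069), (352, 0.609, 0.231, 0.123), (353, 0.614, 0.234, 0.132), (354, 0.613, 0.236, 0.131), (355, 0.612, 0.238, 0.132), (356, 0.611, 0.24, 0.131), (357, 0.609, 0.243, 0.129), (358, 0.611, 0.245, 0.134), (359, 0.611, 0.247, 0.135)]
262 [(351, 0.592, 0.23, 0.089), (352, 0.61, 0.232, 0.121), (353, 0.616, 0.234, 0.13), (354, 0.615, 0.236, 0.131), (355, 0.611, 0.239, 0.125), (356, 0.61, 0.241, 0.126), (357, 0.61, 0.243, 0.126), (3
[... 758 characters left out ...]
(350, 0.61, 0.231, 0.089), (351, 0.609, 0.234, 0.09), (352, 0.609, 0.236, 0.09), (353, 0.606, 0.238, 0.087), (354, 0.605, 0.241, 0.087), (355, 0.606, 0.243, 0.09), (356, 0.606, 0.245, 0.09), (357, 0.604, 0.248, 0.089), (358, 0.603, 0.25, 0.088), (359, 0.605, 0.252, 0.093)]
270 [(348, 0.612, 0.228, 0.081), (349, 0.614, 0.23, 0.087), (350, 0.613, 0.233, 0.086), (351, 0.614, 0.235, 0.089), (352, 0.613, 0.237, 0.089), (353, 0.612, 0.24, 0.087), (354, 0.611, 0.242, 0.087), (355, 0.612, 0.244, 0.09), (356, 0.61, 0.247, 0.089), (357, 0.61, 0.249, 0.089), (358, 0.608, 0.251, 0.088), (359, 0.607, 0.254, 0.087)]
[0.60146815 0.23793371 0.10081835] [353.89322122 264.48757048] [353.71643141 266.20893898]
```

Aligned: the finger is at y≈0.240 and the button at y≈0.239 in the same camera. Descending.

{"api": "apply_moves", "payload": {
  "plan": [
    {"grip": 0,"offset": [0,0,0.5],"spin": 0},
    {"grip": 0,"offset": [0,0,1.0],"spin": 0},
    {"grip": 0,"offset": [0,0,1.5],"spin": 0},
    {"grip": 0,"offset": [0,0,1.8],"spin": 0},
    {"grip": 0,"offset": [0,0,1.8],"spin": 0}
  ]
}}

```text
time_s: 9.0
tcp_pos: [0.601, 0.2387, 0.0821]
ee_rot: [[-0.956, -0.293, -0.001], [-0.293, 0.956, -0.001], [0.001, -0.0, -1.0]]
wrist_force: [-0.4, 0.0, 0.1]
gripper_width: 0.004
gripper_force: 0.0
```

{"api": "apply_moves", "payload": {
  "plan": [
    {"grip": 0,"offset": [0,0,0.1],"spin": 0},
    {"grip": 0,"offset": [0,0,0.2],"spin": 0},
    {"grip": 0,"offset": [0,0,0.3],"spin": 0},
    {"grip": 0,"offset": [0,0,0.4],"spin": 0},
    {"grip": 0,"offset": [0,0,0.4],"spin": 0}
  ]
}}

```text
time_s: 9.5
tcp_pos: [0.6013, 0.239, 0.0787]
ee_rot: [[-0.956, -0.293, -0.0], [-0.293, 0.956, -0.0], [0.0, -0.0, -1.0]]
wrist_force: [-0.3, -0.6, 0.3]
gripper_width: 0.005
gripper_force: 0.0
```

{"api": "apply_moves", "payload": {
  "plan": [
    {"grip": 0,"offset": [0,0,0.1],"spin": 0},
    {"grip": 0,"offset": [0,0,0.2],"spin": 0},
    {"grip": 0,"offset": [0,0,0.2],"spin": 0}
  ]
}}

```text
time_s: 9.8
tcp_pos: [0.6015, 0.2391, 0.0771]
ee_rot: [[-0.956, -0.294, 0.0], [-0.294, 0.956, 0.0], [-0.0, -0.0, -1.0]]
wrist_force: [-0.3, 0.5, 1.2]
gripper_width: 0.004
gripper_force: 0.8
```

{"api": "apply_moves", "payload": {
  "plan": [
    {"grip": 0,"offset": [0,0,0.1],"spin": 0},
    {"grip": 0,"offset": [0,0,0.2],"spin": 0},
    {"grip": 0,"offset": [0,0,0.3],"spin": 0},
    {"grip": 0,"offset": [0,0,0.3],"spin": 0}
  ]
}}

```text
time_s: 10.2
tcp_pos: [0.6015, 0.2391, 0.074]
ee_rot: [[-0.956, -0.294, 0.0], [-0.294, 0.956, 0.0], [-0.0, 0.0, -1.0]]
wrist_force: [-0.9, 1.0, 3.2]
gripper_width: 0.004
gripper_force: 1.5
```

{"api": "apply_moves", "payload": {
  "plan": [
    {"grip": 0,"offset": [0,0,0.1],"spin": 0},
    {"grip": 0,"offset": [0,0,0.2],"spin": 0},
    {"grip": 0,"offset": [0,0,0.3],"spin": 0},
    {"grip": 0,"offset": [0,0,0.3],"spin": 0}
  ]
}}

```text
time_s: 10.6
tcp_pos: [0.6015, 0.2391, 0.0717]
ee_rot: [[-0.956, -0.294, 0.001], [-0.294, 0.956, -0.0], [-0.001, -0.0, -1.0]]
wrist_force: [-2.3, -0.3, 6.6]
gripper_width: 0.005
gripper_force: 3.4
```

{"api": "apply_moves", "payload": {
  "plan": [
    {"grip": 0,"offset": [0,0,0.1],"spin": 0},
    {"grip": 0,"offset": [0,0,0.1],"spin": 0}
  ]
}}

```text
time_s: 10.8
tcp_pos: [0.6016, 0.2391, 0.0717]
ee_rot: [[-0.956, -0.294, 0.001], [-0.294, 0.956, -0.0], [-0.001, -0.0, -1.0]]
wrist_force: [-3.2, -0.8, 10.4]
gripper_width: 0.001
gripper_force: 5.2
```

Start has bottomed at 10.4 N. I'll lift straight up and move well clear.

{"api": "apply_moves", "payload": {
  "plan": [
    {"grip": 0,"offset": [0,0,-1],"spin": 0},
    {"grip": 0,"offset": [0,0,-4],"spin": 0},
    {"grip": 0,"offset": [0,0,-8],"spin": 0},
    {"grip": 0,"offset": [0,0,-12],"spin": 0},
    {"grip": 0,"offset": [0,0,-14],"spin": 0}
  ]
}}

```text
time_s: 11.3
tcp_pos: [0.6026, 0.2395, 0.2137]
ee_rot: [[-0.956, -0.294, 0.005], [-0.294, 0.956, 0.002], [-0.005, 0.001, -1.0]]
wrist_force: [-0.1, 0.5, -0.2]
gripper_width: 0.003
gripper_force: 0.0
```

{"api": "apply_moves", "payload": {
  "plan": [
    {"grip": 0,"offset": [4,-3,0],"spin": 0},
    {"grip": 0,"offset": [8,-6,0],"spin": 0},
    {"grip": 0,"offset": [12,-9,0],"spin": 0},
    {"grip": 0,"offset": [14,-11,0],"spin": 0},
    {"grip": 0,"offset": [14,-11,0],"spin": 0}
  ]
}}

```text
time_s: 11.8
tcp_pos: [0.4974, 0.0901, 0.21]
ee_rot: [[-0.957, -0.291, -0.001], [-0.291, 0.957, 0.0], [0.001, 0.0, -1.0]]
wrist_force: [0.4, 0.3, 0.3]
gripper_width: 0.007
gripper_force: 0.0
```

```bash
python3 - <<'E'
from station import r
from h import *
import cv2
c=r.capture("scene"); cv2.imwrite("pics/s4.png",c["img"])
for n,uv in(("stop",(312,248)),("start",(354,268)),("blower",(332,259))):
    print(n,np.median([px(c,(uv[0]+i,uv[1]+j))[2] for i in(-2,-1,0,1,2) for j in(-1,0,1)]).round(4))
s=r.sense();print(s["tcp_pos"],s["wrist_force"],np.abs(s["joint_velocities"]).max(),s["time_s"])
E
```

```text
stop 0.0981
start 0.0891
blower 0.0894
[0.4989147  0.09150881 0.21008415] [ 0.75296672 -0.26434419 -0.34441155] 2.694824851720111 11.85
```

View pics/s4.png

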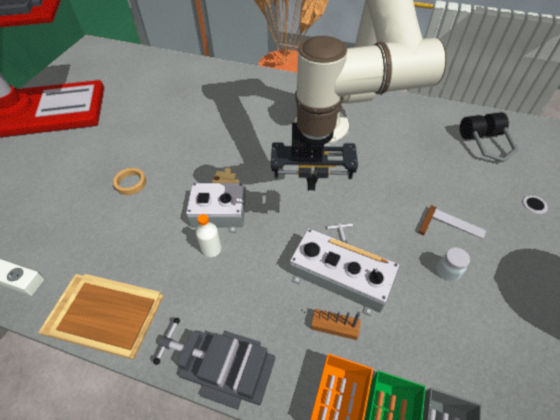

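The picture shows the hand clear at (315,165). The stop at (312,248) is down with its top at z≈0.098, start at (354,267) has sprung back to 0.089, and the blower, pencil, key and other things are undisturbed.

```bash
python3 -c "
from station import r
print(r.finish_job())"
```

```text
the job is handed in; nothing more can be done
None
```

The saw's stop button is pressed right in and has stayed down; I then pressed its start button right in and it sprang back, the hand is clear, nothing else looked moved in the last picture, and the job is handed in at about 12 s.

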